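# Wring a rectifier module onto its lapped heat-sink pad

### The arm

A 7-joint arm with a two-finger parallel gripper is mounted at the origin on the work surface. World frame = base frame: x ahead of the robot, y to its left, z up, the work surface at z = 0. Lengths are in m, angles in rad, forces in N, time in s.
With the tool pointing down it reaches from about 0.4 to 0.9 m from the base axis. Payload 5.5 kg.
Tool frame: the origin (TCP) lies midway between the tips of the shut fingers; the grasp point (between the pads) lies 19 mm behind it; z points along the fingers, y is the line along which they close (so a half turn about z gives the same grasp; the last joint's range is limited). The gripper opens to 85 mm and grips with 20 to 120 N. Pads are 22 mm wide; open, the fingers measure 114 mm over their backs; the gripper's body (76 mm by 85 mm) begins 54 mm behind the grasp point. The pads swing forward as they close: fully open they stand 13 mm farther back than shut.
Start: joints at [1.409, 0.501, -0.427, 1.55, 0.221, 1.138, -0.21], TCP at [0.268, -0.592, 0.231] pointing down, gripper open.
Joint ranges: [-2.88, 2.88], [-0.31, 2.03], [-1.54, 1.56], [0.2, 2.42], [-1.41, 4.55], [0.19, 2.02], [-2.57, 2.57]. Speed limits (rad/s): [2.57, 2.57, 3.14, 3.14, 3.14, 3.14, 3.14].

### API

Orientations are given as a rotation vector (axis times angle).
In Python, from plant import bot gives the robot as it stands. The module is installed in compiled form; this text tells all that it offers.
- The arm moves only by the tool arm_command, never from a script. Its argument "deltas" is a list of rows, each an object with "dp": the shift along the tool's x, y, z in mm, a list of three; "delta_rot": the turn, a rotation vector about the tool's x, y, z in rad, a list of three. A call has 1 to 12 rows; each row shifts and turns the commanded pose from where the row before left it, along the tool's axes as they then stand; what a row does not reach is not made up. A row lasts 1/8 s, in which the tool goes at most 62.5 mm and 10.7 degrees, less where a joint would pass 70% of its speed; a pose out of reach is approached as far as the arm can. A call with a gripper value outside its range is refused whole. "claw" is the gripper command: -1 is fully open, 1 is shut, values between are in proportion, set as the call begins (left out, the last holds). The fingers move at their own pace and stop on an object; the grip force is fixed at half the most. Time passes only in rows, so rows that do not move let the fingers close. It gives the time, the measured TCP pose, the force, the opening and the grip force at its end, in the units of the state.
- bot.sense(): the state, without advancing time (a new reading comes with each control period).
- bot.capture(name): name is "side" or "top"; returns the picture (420x560x3 uint8, red, green, blue); there is no depth.
- bot.camera_params(name): a dict with "mtx" (3x3 intrinsics, pixels), "rvec" (rotation vector, rad) and "tvec" (3), from world to camera coordinates, as OpenCV has them. Camera axes: x right, y down, z forward; pixel columns grow to the right and rows downward; lengths in m; the calibration is good to about 2 mm. A picture is of the moment at which its call begins. camera_params takes no time and is no camera call.
- bot.hand_in(): hands the job in; it is judged then, once.
Trained networks look in the newest picture that a camera, given by its name, has taken for a name from the list of things; names that differ only in an ending like _2 or _b are one class to them, and where a whole thing is asked for, a point or a joint stands for the part that bears it (a point fixed in the world has none). Each returns a list of dicts, best first, with "confidence" (0 to 1); they miss things now and then, are a little off and sometimes report something else, mostly with a low value. They report only what shows in the picture. A call takes as long as a camera call. They do not tell look-alikes from the thing itself.
- bot.find_in(camera, target): "uv" ([column, row] in pixels, amid what is visible of it).
- bot.regions_of(camera, target): "mask" (420x560 bool, what is visible of it) and "uv" ([column, row] in pixels, amid what is visible of it).
- bot.place_of(camera, target): "uv" ([column, row] in pixels: a listed point, or the origin of a listed thing).
The state is a dict: "time_s": time; "joint_pos": joint angles; "dq": joint speeds; "joint_torque": joint torques, N m; "tcp_pos": TCP position; "tcp_rot": TCP orientation; "wrist_force": force on the tool from outside, world axes, zero at the start; "torque": the same for the moment, N m; "grip_width": opening from 0.0 (shut) to 1.0 (fully open); "gripper_force": force on a finger pad.
Only numpy, scipy, OpenCV 4.12 (cv2) and the standard library are available. Lean on these libraries where they do the work, as an engineer would, in place of code of your own. Each camera call takes 0.05 s, during which the arm holds its last target. There are 200 camera calls.

### The job

Wring the black rectifier module onto the shiny lapped pad of the black heat sink that is clamped, tilted, in the bench vise: lay it flat on the pad about half on, overhanging the pad's upper end, then, holding it all the while and without lifting it off the pad, slide it down the slope until its end meets the two brass pins and it covers the whole pad, edges flush. Let go of it there (either end of the module may point downhill), and leave the other things on the bench where they are.

Things in the scene. Friction and masses are not known exactly. Their poses are not given: they have to be found in the camera images.
- module_centre (a point): Loose rectifier module: flat-bottomed block 94 long (x), 34 wide (y), 30 mm high (z), 0.17 kg, starts base down on the 3 mm blue mat. Copper baseplate, black housing, 34 mm wide up to 26 mm height over the middle 70 mm of its length; end lugs 9 mm high; three brass-screw terminals on top, to 34 mm. Same from either end. Point: its centre, 15 mm above the underside.
- module: The same module; origin at the centre of its underside, axes as above.
- pad (a point): Centre of the lapped top face of the heat sink's raised pad, 94 (x) by 34 mm (y) like the module's base, 4 mm above the heat sink's 130 by 60 mm base. z points out of the face, 23 to 41 degrees from vertical; +x uphill along the pad, y level. Module home: its centre 15 mm straight out from here. Vise jaws stay 16 mm or more below the face, up to 48 mm either side.
- pins (a point): Midway between the tops of the two brass locating pins, each 6 mm thick, 20 mm apart across the slope, standing 7 mm above the pad's face just beyond its lower (-x) end; 50 mm downhill of the pad's centre. The module's end touches both when it is home. Axes as the pad's.
- vise: Grey suction-base bench vise with swivel head holding the heat sink, fins down, fast to the bench, swivel locked (does not give). Origin at the centre of its round base (126 mm across) on the bench; the pad's centre is about 150 mm above the bench. Its screw and black knob stick out level, 114 mm along its own -y; a low lever (40 mm high) reaches 120 mm out between its own +y and -x.
- capacitor: Bystander: blue can capacitor standing upright, 67 mm across, 104 mm high; origin at the centre of its foot.
- multimeter: Bystander: yellow multimeter lying flat, 185 (x) by 90 by 48 mm high; origin at the centre of its underside.
- screwdriver: Bystander: orange-handled screwdriver about 200 mm long lying along its own x; origin under its middle.
- screw_bin: Bystander: red open bin of screws, 120 (x) by 90 by 45 mm high; origin at the centre of its underside.
Mind the look-alikes: they are no part of the job. Of the things that look like the module, the smallest one is meant.

How it is judged:
By the outcome, as a careful person would: the job done as asked, in the order asked, and still so for the second after the job is handed in, with the robot touching nothing.
It also fails if it takes over 45 s, if anything falls off the work surface, if the arm or the gripper's body presses on something with over 40 N, if the wrist force passes 120 N, or if a joint passes its speed limit or range.

## Working session

There is one attempt and no reset: what is moved stays moved. The work goes in short steps, Python scripts to look and compute and a tool call to move; the robot and the scene stay as the last step left them, time stands still between calls to the robot, and variables do not carry over. Pictures are saved under pics/ and viewed, at most 10 in all, crops included, and the job is handed in when it is done.

Besides the shell and the picture viewer there is one more tool, called after "Emit:" by a JSON object that holds its "api" and its "payload". arm_command: Moves the arm, as the interface text tells. Its arguments: {"type":"object","properties":{"deltas":{"type":"array","items":{"type":"object","properties":{"dp":{"type":"array","items":{"type":"number"}},"delta_rot":{"type":"array","items":{"type":"number"}}}}},"claw":{"type":"number"}},"required":["deltas"]}

```bash
mkdir -p pics; cat > h.py <<'E'
import numpy as np, cv2
from scipy.spatial.transform import Rotation as R
from plant import bot
def cam(n):
    p=bot.camera_params(n); return np.array(p["mtx"],float),R.from_rotvec(np.ravel(p["rvec"])).as_matrix(),np.ravel(p["tvec"]).astype(float)
def ray(n,uv):
    K,r,t=cam(n); d=r.T@np.linalg.inv(K)@np.array([uv[0],uv[1],1.]); return -r.T@t,d/np.linalg.norm(d)
def onz(n,uv,z):
    o,d=ray(n,uv); return o+d*(z-o[2])/d[2]
def tri(a,b):
    (o1,d1),(o2,d2)=ray("side",a),ray("top",b)
    s=np.linalg.lstsq(np.c_[d1,-d2],o2-o1,rcond=None)[0]
    p,q=o1+s[0]*d1,o2+s[1]*d2; return (p+q)/2,np.linalg.norm(p-q)
def proj(n,P):
    K,r,t=cam(n); c=(r@np.atleast_2d(P).T).T+t; u=(K@c.T).T; return u[:,:2]/u[:,2:]
def save(n,name): cv2.imwrite("pics/"+name,bot.capture(n)[:,:,::-1])
E
python3 - <<'E'
from h import *
for n in("side","top"):
    save(n,n+"0.png"); K,r,t=cam(n); print(n,K[0,0],(-r.T@t).round(3),r[2].round(3))
    for T in("module_centre","module","pad","pins","vise","capacitor","multimeter","screwdriver","screw_bin"):
        print(n,T,[(np.round(d["uv"],1).tolist(),round(d["confidence"],2)) for d in bot.place_of(n,T)][:5])
print(bot.sense())
E
```

```text
side 428.49040317687724 [0.08  0.831 0.907] [ 0.35  -0.708 -0.613]
side module_centre [([300.7, 164.1], 0.86), ([290.0, 214.7], 0.82), ([375.2, 229.9], 0.55)]
side module [([376.4, 239.0], 0.96), ([290.6, 215.8], 0.67), ([300.7, 168.2], 0.66)]
side pad [([242.1, 232.5], 0.85)]
side pins [([235.9, 229.2], 0.63)]
side vise [([248.0, 286.1], 0.86), ([200.7, 222.3], 0.61)]
side capacitor [([204.2, 224.8], 0.91), ([286.6, 216.8], 0.24)]
side multimeter [([349.4, 186.8], 0.61)]
side screwdriver [([249.2, 187.9], 0.56)]
side screw_bin [([150.1, 298.4], 0.92), ([350.2, 189.8], 0.34)]
top 480.77002013225064 [ 0.306 -0.052  1.292] [ 0.204 -0.009 -0.979]
top module_centre [([431.3, 179.7], 0.81), ([318.2, 218.9], 0.64), ([353.0, 324.5], 0.61), ([344.8, 148.5], 0.48)]
top module [([425.4, 179.0], 0.97), ([347.2, 321.7], 0.93), ([323.1, 216.9], 0.92)]
top pad [([209.5, 210.7], 0.71)]
top pins [([220.2, 200.5], 0.68), ([320.4, 215.0], 0.24)]
top vise [([204.9, 236.5], 0.85)]
top capacitor [([260.2, 136.5], 0.79)]
top multimeter [([423.4, 255.9], 0.78)]
top screwdriver [([343.7, 148.9], 0.77)]
top screw_bin [([148.9, 163.5], 0.67)]
{'time_s': 1.0, 'joint_pos': array([ 1.40917137,  0.50087304, -0.42697633,  1.55039658,  0.22081899,
        1.13827011, -0.21029328]), 'dq': array([-0.00134306, -0.00049233, -0.00025447,  0.00175809,  0.00049208,
       -0.0015813 ,  0.00070461]), 'joint_torque': array([ 2.85389806e-04, -5.69383478e+01, -5.81084624e+00, -2.81340837e+01,
        1.25942260e-02,  1.77746508e-03, -1.03810923e-06]), 'tcp_pos': array([ 0.26792782, -0.59222973,  0.23132592]), 'tcp_rot': array([3.07090798e+00, 6.62325685e-01, 3.65870210e-05]), 'wrist_force': array([-0.63606558, -0.71456951,  0.1672482 ]), 'torque': array([ 0.03880702, -0.05390039,  0.00201616]), 'gripper_force': 0.0, 'grip_width': 0.9973503683242965}
```

View pics/side0.png

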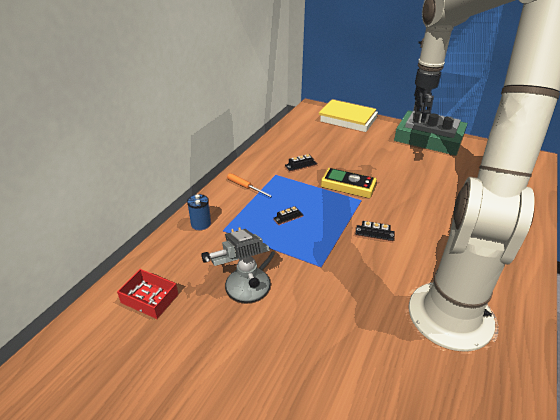

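View pics/top0.png

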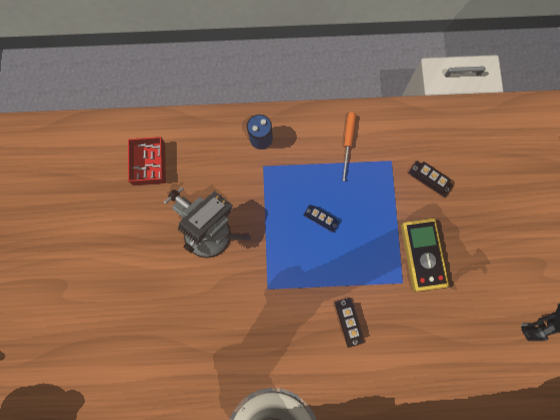

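The module candidates in the top view are (322,218) on the mat, (431,179) at upper right and (349,322) at lower right. The one on the blue mat looks smallest, and it matches "starts on the mat". I'll check that in an enlarged crop and measure sizes.

```bash
cat > m.py <<'E'
from h import *
import sys
t=bot.capture("top");s=bot.capture("side")
res={}
for n in("side","top"):
    for T in("module","pad","pins"):
        f=bot.regions_of(n,T)
        for i,d in enumerate(f):
            m=d["mask"].astype(np.uint8); c=max(cv2.findContours(m,0,2)[0],key=len)
            print(n,T,np.round(d["uv"],1),round(d["confidence"],2),m.sum(),[np.round(x,1) for x in cv2.minAreaRect(c)])
        print(n,T,[(np.round(d["uv"],1).tolist(),round(d["confidence"],2)) for d in bot.place_of(n,T)])
def crop(im,u,v,w,h,W,H): return cv2.resize(im[v:v+h,u:u+w],(W,H),interpolation=cv2.INTER_CUBIC)
a=crop(t,160,170,80,60,400,300);b=crop(s,200,215,80,60,400,300);c=crop(t,290,150,200,150,400,300);d=crop(s,262,195,60,45,400,300)
cv2.imwrite("pics/crop1.png",np.vstack([np.hstack([a,b]),np.hstack([c,d])])[:,:,::-1])
P,e=tri((242.1,232.5),(209.5,210.7));Q,f=tri((235.9,229.2),(220.2,200.5));print(P,e,Q,f)
E
python3 m.py
```

```text
side module [288.9 212.4] 0.9 284 [array([287.3, 215.1]), array([11.7, 26.5]), np.float64(69.4)]
side module [300.8 163.2] 0.89 361 [array([300.1, 162.3]), array([13.6, 31.1]), np.float64(77.5)]
side module [([376.3, 237.6], 0.89), ([288.5, 211.8], 0.86), ([301.7, 165.7], 0.73), ([250.3, 188.3], 0.71)]
side pad [240.9 248.9] 0.9 1457 [array([236.1, 253.6]), array([42.8, 57.1]), np.float64(49.2)]
side pad [([241.2, 234.0], 0.7)]
side pins [240.  251.3] 0.83 1499 [array([235.1, 252. ]), array([48.3, 53.4]), np.float64(39.8)]
side pins [([237.1, 230.2], 0.93)]
top module [349.2 320.8] 0.94 881 [array([349. , 322.1]), array([48.2, 19.2]), np.float64(74.7)]
top module [429.5 179.3] 0.73 793 [array([431.5, 178.1]), array([44.2, 20. ]), np.float64(36.9)]
top module [322.  214.9] 0.71 482 [array([321.7, 218.1]), array([35. , 14.1]), np.float64(29.7)]
top module [([427.2, 178.3], 0.79), ([321.5, 218.0], 0.74), ([350.4, 321.5], 0.6)]
top pad [204.4 214.8] 0.71 2104 [array([197.6, 216.1]), array([63. , 50.1]), np.float64(6.5)]
top pad [([205.3, 211.2], 0.62)]
top pins [202.8 216.4] 0.94 2271 [array([197., 217.]), array([65.5, 53.8]), np.float64(6.9)]
top pins [([220.1, 197.5], 0.63)]
[0.55019816 0.12405209 0.15492905] 0.0042206297268249015 [0.58160736 0.10144373 0.13508163] 0.0010969116052018152
```

View pics/crop1.png

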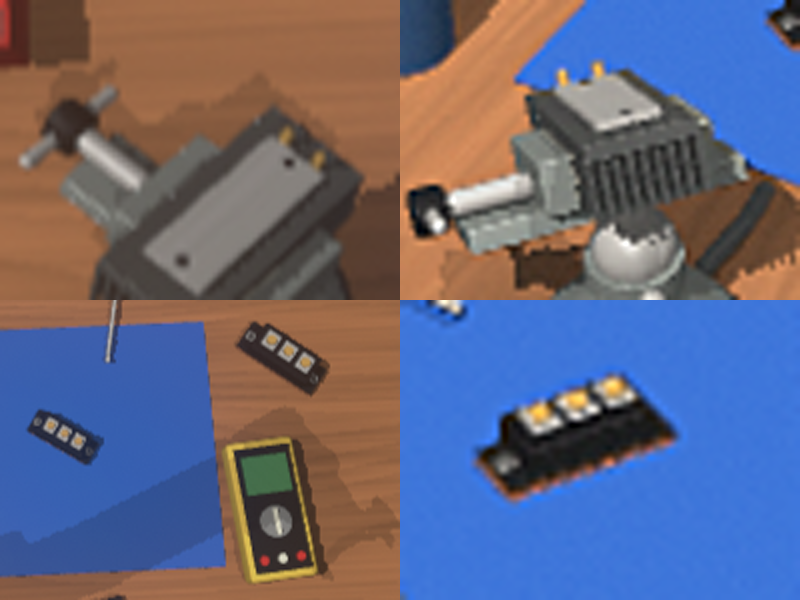

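The mat module, 35 px long against 44 and 48 for the others, is clearly the smallest at top (322,218) and side (289,214). In the crops the pad is light grey. Its brass pins are at the end facing top (221,199) and side (236,229), which is the downhill end. Next I'll fit the poses of both.

```bash
cat > fit.py <<'E'
from h import *
from scipy.optimize import least_squares
S=8
def contour(img,u0,v0,w,h,f,seed):
    """sub-pixel outline of f(img)>0 component at seed, pixel coords"""
    g=f(img[v0:v0+h,u0:u0+w].astype(np.float32))
    g=cv2.resize(g,None,fx=S,fy=S,interpolation=cv2.INTER_LINEAR)
    n,l=cv2.connectedComponents((g>0).astype(np.uint8)); k=l[int((seed[1]-v0+.5)*S),int((seed[0]-u0+.5)*S)]
    c=max(cv2.findContours((l==k).astype(np.uint8),0,cv2.CHAIN_APPROX_NONE)[0],key=len)[:,0]
    return (c[::4]+.5)/S-.5+[u0,v0]
def dist(poly,c):
    p=cv2.convexHull(poly.astype(np.float32)); return np.array([cv2.pointPolygonTest(p,(float(x),float(y)),True) for x,y in c])
def padR(yaw,t): # x uphill, y level, z out of the face
    x=np.array([np.cos(yaw)*np.cos(t),np.sin(yaw)*np.cos(t),np.sin(t)]); y=np.array([-np.sin(yaw),np.cos(yaw),0]); return np.c_[x,y,np.cross(x,y)]
RECT=np.array([[a,b,0] for a in(-.047,.047) for b in(-.017,.017)])
B=np.array([[a,b,z] for a,z in((.047,0),(.047,.009),(.035,.009),(.035,.026)) for a in(-a,a) for b in(-.017,.017)])
def fitpad(ims,f,seeds):
    cs={n:contour(ims[n],*w,f,s) for n,(w,s) in seeds.items()}
    fun=lambda p:np.concatenate([dist(proj(n,p[:3]+RECT@padR(p[3],p[4]).T),c) for n,c in cs.items()])
    r=least_squares(fun,[.55,.124,.15,np.arctan2(.023,-.031),.5],loss="soft_l1",f_scale=.4,x_scale=[.01,.01,.01,.1,.1],diff_step=1e-4)
    return r.x,np.std(r.fun),np.abs(fun(r.x)).max(),cs
if __name__=="__main__":
    ims={n:bot.capture(n) for n in("side","top")}
    gry=lambda a:np.where((a.max(2)-a.min(2))<45,a.mean(2),0)
    for n,(u,v) in dict(side=(242,236),top=(207,213)).items(): print(n,ims[n][v-2:v+3,u-2:u+3].mean((0,1)))
    for th in(100,112,124):
        x,s,m,cs=fitpad(ims,lambda a:a.mean(2)-th,dict(side=((215,220,50,35),(242,236)),top=((175,185,65,60),(207,213))))
        print(th,x.round(4),"tilt",np.degrees(x[4]).round(1),s.round(2),m.round(2),{n:(cv2.contourArea(c.astype(np.float32))) for n,c in cs.items()})
    pr={n:proj(n,x[:3]+padR(x[3],x[4])@[-.05,0,.007]) for n in cs}; print(pr)
    blue=lambda a:60-(a[:,:,2]-a[:,:,0])
    cm={n:contour(ims[n],*w,blue,s) for n,(w,s) in dict(side=((265,195,50,40),(289,213)),top=((295,195,55,45),(322,218))).items()}
    for use in(("top",),("side",),("side","top")):
        def fun(p):
            P=np.array([p[0],p[1],.003])+B@R.from_rotvec([0,0,p[2]]).as_matrix().T
            return np.concatenate([dist(proj(n,P),cm[n]) for n in use])
        r=least_squares(fun,[*onz("top",(322,218),.01)[:2],-1.0],loss="soft_l1",f_scale=.4,x_scale=[.01,.01,.1],diff_step=1e-4)
        print(use,r.x.round(4),np.std(r.fun).round(2),np.abs(r.fun).max().round(2))
E
python3 fit.py
```

```text
side [167.   163.56 157.72]
top [134.64 129.52 125.2 ]
100 [0.5602 0.1328 0.1556 3.0987 0.0707] tilt 4.0 6.75 22.7 {'side': 1159.8359375, 'top': 474.890625}
112 [0.5521 0.1453 0.1619 4.5669 0.3405] tilt 19.5 6.46 21.15 {'side': 1110.703125, 'top': 432.2890625}
124 [0.5515 0.1466 0.1637 4.5479 0.3258] tilt 18.7 6.42 20.97 {'side': 1067.3125, 'top': 383.578125}
{'side': array([[223.32837042, 248.05909594]]), 'top': array([[180.28029218, 209.04887608]])}
('top',) [ 0.5499 -0.156  -2.1444] 0.29 0.99
('side',) [ 0.5471 -0.152   1.0115] 0.41 2.05
('side', 'top') [ 0.5493 -0.1553 -2.1318] 0.64 2.56
```

```bash
cat > pad.py <<'E'
from fit import *
ims={n:bot.capture(n) for n in("side","top")}
for dz in(0,8,-8):
    cs={}
    for n,w,s,th in(("side",(215,220,50,35),(242,236),112),("top",(175,185,65,60),(207,213),98)):
        cs[n]=contour(ims[n],*w,lambda a:np.minimum(a.mean(2)-th-dz,3*(28-(a.max(2)-a.min(2)))),s)
    for use in(("side","top"),("top",)):
        def fun(p): return np.concatenate([dist(proj(n,p[:3]+RECT@padR(p[3],p[4]).T),cs[n]) for n in use]+[[(p[2]-.15)*100]])
        r=least_squares(fun,[.55,.124,.15,2.5,.5],loss="soft_l1",f_scale=.4,x_scale=[.01,.01,.01,.1,.1],diff_step=1e-4)
        print(use,r.x.round(4),np.degrees(r.x[4]).round(1),np.std(r.fun).round(2),np.abs(r.fun).max().round(2))
        if len(use)==2: p=r.x; [print(n,cv2.contourArea(cs[n].astype(np.float32)),proj(n,p[:3]+padR(p[3],p[4])@[-.05,0,.007])) for n in cs]
v=[]
for n,(u0,v0,w,h) in dict(side=(215,215,60,45),top=(175,185,60,45)).items():
    k=12; im=cv2.resize(ims[n][v0:v0+h,u0:u0+w],None,fx=k*.55,fy=k*.55,interpolation=cv2.INTER_CUBIC); k*=.55
    for q,c in((cs[n],(255,0,0)),(proj(n,p[:3]+RECT[[0,1,3,2]]@padR(p[3],p[4]).T),(0,255,0))):
        cv2.polylines(im,[((q-[u0,v0]+.5)*k).astype(np.int32)],True,c,1)
    v.append(im)
cv2.imwrite("pics/pad1.png",np.hstack(v)[:,:,::-1])
E
python3 pad.py
```

```text
('side', 'top') [0.549  0.1328 0.1534 2.4287 0.4595] 26.3 0.44 1.49
side 137.046875 [[234.8981769  228.16459385]]
top 470.390625 [[219.95343064 198.62730885]]
('top',) [0.5498 0.1332 0.1511 2.42   0.4438] 25.4 0.12 0.37
('side', 'top') [0.5487 0.1329 0.1536 2.4352 0.4753] 27.2 0.58 2.67
side 133.1484375 [[234.88888649 228.47834996]]
top 446.1328125 [[219.75565266 198.80461876]]
('top',) [0.5531 0.1362 0.1345 2.425  0.4547] 26.1 0.53 2.69
('side', 'top') [0.5489 0.1329 0.1535 2.4283 0.4515] 25.9 0.47 1.73
side 141.6875 [[234.900516   228.04579337]]
top 489.1875 [[219.92404758 198.60259523]]
('top',) [0.5445 0.1292 0.176  2.4268 0.4643] 26.6 0.25 2.6
```

View pics/pad1.png

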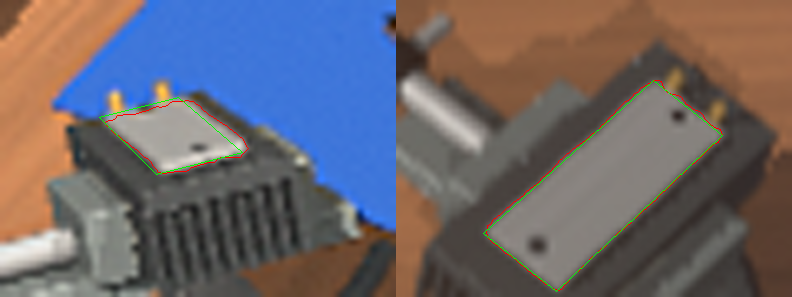

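Both fits agree with the picture: the green rectangle sits on the pad in the top view, and the pins are at its lower end. The tilt is about 26°. I'll move over the mat module now.

Emit:
{"api": "arm_command", "payload": {"deltas": [{"dp":[43.7,-28.2,0]},{"dp":[43.7,-28.2,0]},{"dp":[43.7,-28.2,0]},{"dp":[43.7,-28.2,0]},{"dp":[43.7,-28.2,0]},{"dp":[43.7,-28.2,0]},{"dp":[43.7,-28.2,0]},{"dp":[43.7,-28.2,0]},{"dp":[43.7,-28.2,0]},{"dp":[43.7,-28.2,0]},{"delta_rot":[0,0,-0.145]},{"delta_rot":[0,0,-0.145]}], "claw": -1}}

```text
$.deltas[0]: bad value
```

Emit:
{"api": "arm_command", "payload": {"deltas": [{"delta_rot":[0,0,-0.145]},{"delta_rot":[0,0,-0.145]},{"dp":[0,0,0]}]}}

```text
$.deltas[0]: bad value
```

```bash
cat > plan.py <<'E'
from h import *
def plan(P,Rt,label=""):
    s=bot.sense(); Rc=R.from_rotvec(s["tcp_rot"]).as_matrix()
    print(label,"t",round(s["time_s"],2),"dp mm",(Rc.T@(np.array(P)-s["tcp_pos"])*1e3).round(1),"rot",R.from_matrix(Rc.T@Rt).as_rotvec().round(4),"pos",s["tcp_pos"].round(4),"F",s["wrist_force"].round(1),"gw",round(s["grip_width"],3),"gf",round(float(s["gripper_force"]),1),"q",s["joint_pos"].round(2))
def frame(z,y): z=z/np.linalg.norm(z); y=y-z*(y@z); y/=np.linalg.norm(y); return np.c_[np.cross(y,z),y,z]
YAW=-2.14; MC=np.array([.5497,-.1555,0])
GR=frame(np.array([0,0,-1.]),np.array([-np.sin(YAW),np.cos(YAW),0]))
if __name__=="__main__": plan(MC+[0,0,.009],GR,"grasp")
E
python3 plan.py; python3 - <<'E'
from h import *
save("top","top2.png")
E
```

```text
grasp t 1.9 dp mm [ 436.7 -281.8  222.3] rot [ 0.     -0.     -0.5768] pos [ 0.2679 -0.5922  0.2313] F [ 0.3  0.3 -0.7] gw 0.999 gf 0.0 q [ 1.41  0.5  -0.43  1.55  0.22  1.14 -0.21]
```

Emit:
{"api": "arm_command", "payload": {"deltas": [{"dp":[43.7,-28.2,0],"delta_rot":[0,0,0]},{"dp":[43.7,-28.2,0],"delta_rot":[0,0,0]},{"dp":[43.7,-28.2,0],"delta_rot":[0,0,0]},{"dp":[43.7,-28.2,0],"delta_rot":[0,0,0]},{"dp":[43.7,-28.2,0],"delta_rot":[0,0,0]},{"dp":[43.7,-28.2,0],"delta_rot":[0,0,0]},{"dp":[43.7,-28.2,0],"delta_rot":[0,0,0]},{"dp":[43.7,-28.2,0],"delta_rot":[0,0,0]},{"dp":[43.7,-28.2,0],"delta_rot":[0,0,0]},{"dp":[43.7,-28.2,0],"delta_rot":[0,0,0]},{"dp":[0,0,0],"delta_rot":[0,0,-0.145]},{"dp":[0,0,0],"delta_rot":[0,0,-0.145]}], "claw": -1}}

```text
time_s: 3.45
tcp_pos: [0.5504, -0.1538, 0.2314]
tcp_rot: [2.939, 1.11, 0.0]
wrist_force: [-1.2, 0.0, -0.2]
grip_width: 1.0
gripper_force: 0.0
```

Emit:
{"api": "arm_command", "payload": {"deltas": [{"dp":[0,0,0],"delta_rot":[0,0,-0.145]},{"dp":[0,0,0],"delta_rot":[0,0,-0.145]},{"dp":[0,0,0],"delta_rot":[0,0,0]}]}}

```text
time_s: 3.82
tcp_pos: [0.5499, -0.1553, 0.2313]
tcp_rot: [-2.754, -1.511, -0.0]
wrist_force: [0.2, 0.5, 0.4]
grip_width: 0.998
gripper_force: 0.0
```

```bash
python3 plan.py
```

```text
grasp t 3.83 dp mm [ -0.4   0.  222.3] rot [-0.     -0.0003  0.0018] pos [ 0.5499 -0.1553  0.2313] F [0.2 0.5 0.4] gw 0.998 gf 0.0 q [ 0.81  0.42 -0.74  1.75  0.31  1.1  -0.6 ]
```

Emit:
{"api": "arm_command", "payload": {"deltas": [{"dp":[0,0,40],"delta_rot":[0,0,0]},{"dp":[0,0,50],"delta_rot":[0,0,0]},{"dp":[0,0,50],"delta_rot":[0,0,0]},{"dp":[0,0,40],"delta_rot":[0,0,0]},{"dp":[0,0,23],"delta_rot":[0,0,0]},{"dp":[0,0,12],"delta_rot":[0,0,0]},{"dp":[0,0,8],"delta_rot":[0,0,0]},{"dp":[0,0,0],"delta_rot":[0,0,0]}]}}

```text
time_s: 4.82
tcp_pos: [0.5501, -0.1552, 0.0086]
tcp_rot: [2.754, 1.512, 0.0]
wrist_force: [0.9, -0.1, 0.3]
grip_width: 1.001
gripper_force: 0.0
```

Emit:
{"api": "arm_command", "payload": {"deltas": [{"dp":[0,0,0],"delta_rot":[0,0,0]},{"dp":[0,0,0],"delta_rot":[0,0,0]},{"dp":[0,0,0],"delta_rot":[0,0,0]},{"dp":[0,0,0],"delta_rot":[0,0,0]},{"dp":[0,0,0],"delta_rot":[0,0,0]},{"dp":[0,0,0],"delta_rot":[0,0,0]}], "claw": 1}}

```text
time_s: 5.58
tcp_pos: [0.5504, -0.1553, 0.0091]
tcp_rot: [2.753, 1.512, 0.001]
wrist_force: [-1.0, -0.4, 5.7]
grip_width: 0.385
gripper_force: 62.1
```

Gripped at about 62 N. Lifting, then planning the tilted hover.

Emit:
{"api": "arm_command", "payload": {"deltas": [{"dp":[0,0,-15],"delta_rot":[0,0,0]},{"dp":[0,0,-40],"delta_rot":[0,0,0]},{"dp":[0,0,-55],"delta_rot":[0,0,0]},{"dp":[0,0,-55],"delta_rot":[0,0,0]},{"dp":[0,0,-55],"delta_rot":[0,0,0]},{"dp":[0,0,-40],"delta_rot":[0,0,0]},{"dp":[0,0,-15],"delta_rot":[0,0,0]}]}}

```text
time_s: 6.45
tcp_pos: [0.5507, -0.155, 0.2862]
tcp_rot: [2.75, 1.512, 0.004]
wrist_force: [-0.2, 0.6, -2.2]
grip_width: 0.388
gripper_force: 61.3
```

```bash
cat > padp.py <<'E'
from plan import *
from fit import padR
PC=np.array([.5495,.1331,.152]); PR=padR(2.425,np.radians(26.0))
TR=frame(-PR[:,2],-PR[:,1])
def tgt(x,y,z): return PC+PR@np.array([x,y,z])
if __name__=="__main__":
    print(PR.round(3)); plan(tgt(.047,0,.050+.0061),TR,"hover")
    s=bot.sense(); print("dp in final frame",(TR.T@(tgt(.047,0,.0561)-s["tcp_pos"])*1e3).round(1),tgt(.047,0,.0561))
E
python3 padp.py
```

```text
[[-0.678 -0.657  0.331]
 [ 0.59  -0.754 -0.288]
 [ 0.438  0.     0.899]]
hover t 6.45 dp mm [ 245.2 -173.2   62.6] rot [ 0.3254  0.3768 -1.393 ] pos [ 0.5507 -0.155   0.2862] F [-0.2  0.6 -2.2] gw 0.388 gf 61.3 q [ 0.83  0.37 -0.77  1.68  0.27  1.2  -0.57]
dp in final frame [159.1 216.5 147.9] [0.53619052 0.14469332 0.22302579]
```

Emit:
{"api": "arm_command", "payload": {"deltas": [{"dp":[0,0,0],"delta_rot":[0.0362,0.0419,-0.1548]},{"dp":[0,0,0],"delta_rot":[0.0362,0.0419,-0.1548]},{"dp":[0,0,0],"delta_rot":[0.0362,0.0419,-0.1548]},{"dp":[0,0,0],"delta_rot":[0.0362,0.0419,-0.1548]},{"dp":[0,0,0],"delta_rot":[0.0362,0.0419,-0.1548]},{"dp":[0,0,0],"delta_rot":[0.0362,0.0419,-0.1548]},{"dp":[0,0,0],"delta_rot":[0.0362,0.0419,-0.1548]},{"dp":[0,0,0],"delta_rot":[0.0362,0.0419,-0.1548]},{"dp":[0,0,0],"delta_rot":[0.0362,0.0419,-0.1548]},{"dp":[0,0,0],"delta_rot":[0,0,0]}]}}

```text
time_s: 7.7
tcp_pos: [0.5496, -0.1548, 0.2809]
tcp_rot: [-0.948, -2.528, -0.221]
wrist_force: [-1.0, 1.2, -1.9]
grip_width: 0.381
gripper_force: 61.1
```

```bash
python3 padp.py | tail -2
```

```text
hover t 7.7 dp mm [159.7 217.  143.7] rot [-0.0012 -0.0079 -0.0012] pos [ 0.5496 -0.1548  0.2809] F [-1.   1.2 -1.9] gw 0.381 gf 61.1 q [ 0.91  0.8  -1.03  1.32  0.35  1.7   0.76]
dp in final frame [160.5 217.  142.7] [0.53619052 0.14469332 0.22302579]
```

Emit:
{"api": "arm_command", "payload": {"deltas": [{"dp":[22.8,31,15],"delta_rot":[0,0,0]},{"dp":[22.8,31,20],"delta_rot":[0,0,0]},{"dp":[22.8,31,20],"delta_rot":[0,0,0]},{"dp":[22.8,31,20],"delta_rot":[0,0,0]},{"dp":[22.8,31,22],"delta_rot":[0,0,0]},{"dp":[22.8,31,22],"delta_rot":[0,0,0]},{"dp":[22.8,31,22],"delta_rot":[0,-0.008,0]},{"dp":[0,0,0],"delta_rot":[0,0,0]},{"dp":[0,0,0],"delta_rot":[0,0,0]}]}}

```text
time_s: 8.82
tcp_pos: [0.5371, 0.1427, 0.2268]
tcp_rot: [-0.954, -2.539, -0.214]
wrist_force: [-0.1, -0.5, -2.5]
grip_width: 0.387
gripper_force: 61.0
```

```bash
python3 padp.py | tail -2; python3 - <<'E'
from h import *
t=bot.capture("top");s=bot.capture("side")
c=lambda im,u,v,w,h:cv2.resize(im[v:v+h,u:u+w],(400,400),interpolation=cv2.INTER_CUBIC)
cv2.imwrite("pics/hov.png",np.hstack([c(t,150,160,100,100),c(s,195,180,100,100)])[:,:,::-1])
E
```

```text
hover t 8.82 dp mm [0.2 0.9 4.2] rot [-0.0019  0.0049 -0.0028] pos [0.5371 0.1427 0.2268] F [-0.1 -0.5 -2.5] gw 0.387 gf 61.0 q [ 0.58  0.77 -1.07  1.56  0.26  1.38  0.36]
dp in final frame [0.1 0.9 4.2] [0.53619052 0.14469332 0.22302579]
```

View pics/hov.png

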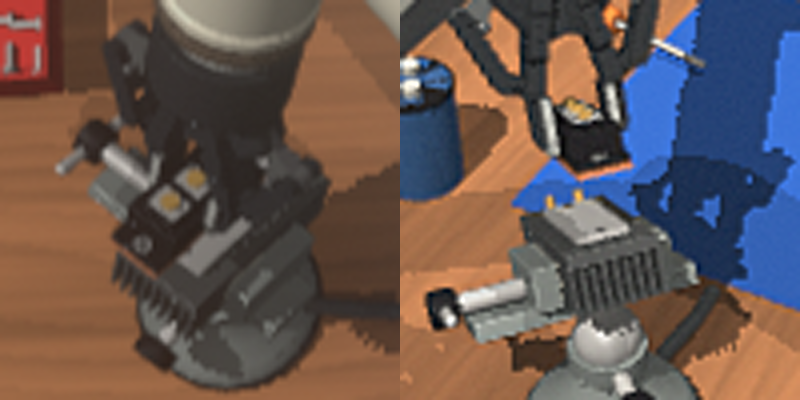

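The top view shows the module held straight above the pad's upper half, with its uphill end near (186,220). The side view shows clear air below it. Next I'll compare its predicted outline with the image to find the camera-to-robot bias.

```bash
cat > chk.py <<'E'
from padp import *
from fit import *
import sys
off=float(sys.argv[2]) if len(sys.argv)>2 else .0061
s=bot.sense(); Rc=R.from_rotvec(s["tcp_rot"]).as_matrix(); O=s["tcp_pos"]+Rc[:,2]*off
Rm=np.c_[-Rc[:,0],Rc[:,1],-Rc[:,2]]
Rm=np.c_[Rc[:,0],-Rc[:,1],-Rc[:,2]]
print("module in pad frame mm",((O-PC)@PR*1e3).round(1),"rot",R.from_matrix(PR.T@Rm).as_rotvec().round(3))
out=[]
for n,(u0,v0) in dict(top=(160,175),side=(215,185)).items():
    im=bot.capture(n); w=60;k=400/w
    a=cv2.resize(im[v0:v0+w,u0:u0+w],(400,400),interpolation=cv2.INTER_CUBIC)
    a=np.clip(a.astype(float)*1.5,0,255).astype(np.uint8)
    T=lambda q:((q-[u0,v0]+.5)*k).astype(np.int32)
    g=lambda L,c:cv2.polylines(a,[T(proj(n,O+np.array(L)@Rm.T))],False,c,1)
    h=.017
    for e in(-1,1): g([[e*.047,-h,.009],[e*.047,-h,0],[e*.047,h,0],[e*.047,h,.009],[e*.047,-h,.009]],(0,255,0))
    for e in(-1,1): g([[-.035,e*h,.026],[.035,e*h,.026]],(0,255,255))
    g([[-.035,0,.034],[.035,0,.034]],(255,0,255))
    cv2.polylines(a,[T(proj(n,PC+RECT[[0,1,3,2]]@PR.T))],True,(255,0,0),1)
    out.append(a)
    hsv=cv2.cvtColor(im[v0:v0+w,u0:u0+w],cv2.COLOR_RGB2HSV)
cv2.imwrite("pics/"+sys.argv[1],np.hstack(out)[:,:,::-1])
E
python3 chk.py chk1.png
```

```text
module in pad frame mm [45.8  1.1 54.9] rot [ 0.001  0.005 -0.004]
```

View pics/chk1.png

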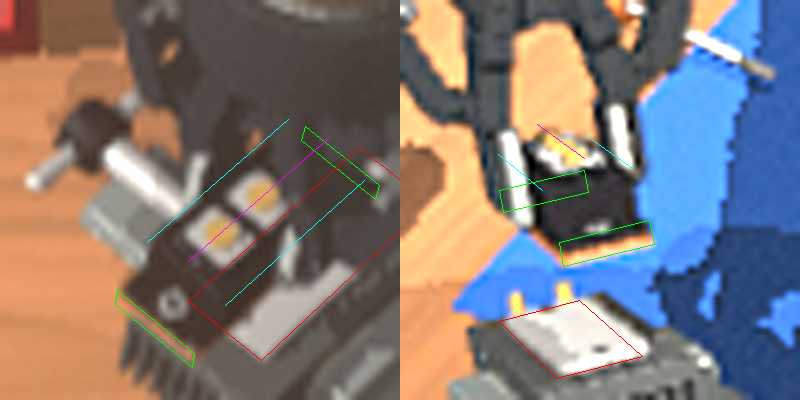

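The predicted terminals line coincides with the gold terminals in the top view, at crop (262,195) and (220,235), and the copper end matches within about 1 px. The lateral bias is therefore about zero. Descending.

Emit:
{"api": "arm_command", "payload": {"deltas": [{"dp":[1,1,15],"delta_rot":[-0.002,0.005,-0.003]},{"dp":[1,0,20],"delta_rot":[0,0,0]},{"dp":[0,0,12],"delta_rot":[0,0,0]},{"dp":[0,0,3],"delta_rot":[0,0,0]},{"dp":[0,0,0],"delta_rot":[0,0,0]},{"dp":[0,0,0],"delta_rot":[0,0,0]}]}}

```text
time_s: 9.78
tcp_pos: [0.5203, 0.1589, 0.1845]
tcp_rot: [-0.948, -2.536, -0.221]
wrist_force: [-1.4, -5.8, 11.1]
grip_width: 0.385
gripper_force: 62.7
```

```bash
python3 chk.py chk2.png; python3 -c "
from padp import *
plan(tgt(.047,0,.0061),TR)"
```

```text
module in pad frame mm [49.2 -0.3  6.1] rot [-0.    -0.001  0.002]
 t 9.88 dp mm [-2.3 -0.3  6.1] rot [ 0.0004 -0.001   0.0015] pos [0.5203 0.1589 0.1845] F [-2.2 -5.7 10.2] gw 0.385 gf 62.7 q [ 0.57  0.8  -1.06  1.63  0.28  1.29  0.34]
```

View pics/chk2.png

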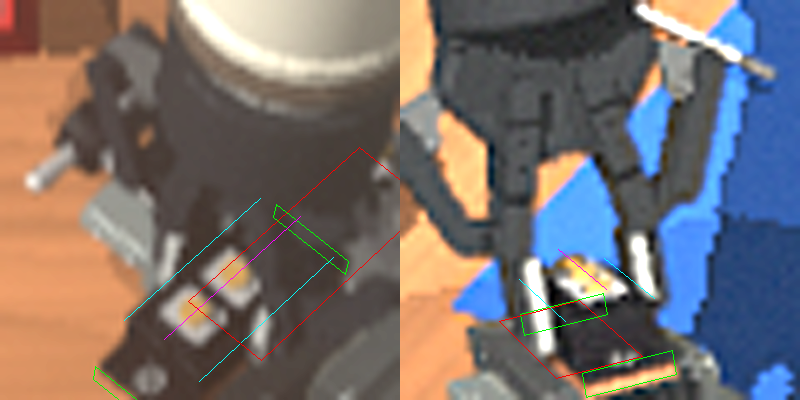

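Contact came about 5–6 mm earlier than modelled. The wrist moment should show where the touch is.

```bash
cat > ft.py <<'E'
from padp import *
s=bot.sense(); F=np.array(s["wrist_force"]);T=np.array(s["torque"])
F=F+[0,0,1.67]  # take off the module's weight
print("t",round(s["time_s"],2),"F pad axes",(F@PR).round(1),"T pad axes",(T@PR).round(3),"tcp in pad mm",((s["tcp_pos"]-PC)@PR*1e3).round(1),"rot",R.from_matrix(TR.T@R.from_rotvec(s["tcp_rot"]).as_matrix()).as_rotvec().round(4))
E
python3 ft.py
```

```text
t 9.88 F pad axes [ 3.3  5.7 11.6] T pad axes [ 1.311 -0.086  0.01 ] tcp in pad mm [49.3 -0.3 12.2] rot [-0.0004  0.001  -0.0015]
```

Emit:
{"api": "arm_command", "payload": {"deltas": [{"dp":[0,0,-3],"delta_rot":[0,0,0]},{"dp":[0,0,0],"delta_rot":[0,0,0]},{"dp":[0,0,0],"delta_rot":[0,0,0]}]}}

```text
time_s: 10.25
tcp_pos: [0.521, 0.159, 0.1854]
tcp_rot: [-0.946, -2.536, -0.222]
wrist_force: [0.0, -0.2, -1.7]
grip_width: 0.384
gripper_force: 61.2
```

```bash
python3 ft.py
```

```text
t 10.25 F pad axes [-0.1  0.2  0.1] T pad axes [0.046 0.685 0.04 ] tcp in pad mm [49.3 -0.8 13.2] rot [-0.0008  0.0017 -0.0025]
```

```bash
cat > bias.py <<'E'
from padp import *
from fit import *
ims0={n:cv2.imread(f"pics/{n}0.png")[:,:,::-1] for n in("side","top")}
cs={n:contour(ims0[n],*w,lambda a:np.minimum(a.mean(2)-th,3*(28-(a.max(2)-a.min(2)))),s) for n,w,s,th in(("side",(215,220,50,35),(242,236),112),("top",(175,185,65,60),(207,213),98))}
for tl in(23,25,27,29,31,33):
    def fun(p):
        Q=RECT@padR(p[3],np.radians(tl)).T+p[:3]
        return np.r_[dist(proj("top",Q),cs["top"]),dist(proj("side",Q)+p[4:],cs["side"]),.5*p[4:]]
    r=least_squares(fun,[.55,.133,.152,2.425,0,0],loss="soft_l1",f_scale=.4,x_scale=[.01,.01,.01,.1,1,1],diff_step=1e-4)
    print(tl,r.x.round(4),r.cost.round(2),"rms top",np.std(r.fun[:len(cs["top"])]).round(2),"side",np.std(r.fun[len(cs["top"]):]).round(2))
# held module: copper strip at its uphill end in side view, gold terminals in both
s=bot.sense(); Rc=R.from_rotvec(s["tcp_rot"]).as_matrix(); O=s["tcp_pos"]+Rc[:,2]*.0061; Rm=np.c_[Rc[:,0],-Rc[:,1],-Rc[:,2]]
for n,(u0,v0,w,h) in dict(side=(233,215,30,35),top=(175,205,30,35)).items():
    a=bot.capture(n)[v0:v0+h,u0:u0+w]; H=cv2.cvtColor(a,cv2.COLOR_RGB2HSV)
    m=((H[:,:,0]<28)&(H[:,:,1]>90)&(H[:,:,2]>70)).astype(np.uint8)
    k,l,st,c=cv2.connectedComponentsWithStats(m)
    for i in range(1,k):
        if st[i,4]>3: print(n,"blob",st[i].tolist(),(c[i]+[u0,v0]).round(2),a[l==i].mean(0).round())
    print(n,"pred strip z=1.5 ends/mid",proj(n,O+np.array([[.047,-.017,.0015],[.047,0,.0015],[.047,.017,.0015]])@Rm.T).round(2).tolist(),"terms",proj(n,O+np.array([[x,0,.034] for x in(-.02,0,.02)])@Rm.T).round(2).tolist())
E
python3 bias.py
```

```text
23 [0.5487 0.1326 0.1556 2.4161 0.     0.    ] 26.01 rms top 0.25 side 1.06
25 [0.549  0.1327 0.1541 2.4252 0.     0.    ] 16.78 rms top 0.16 side 0.8
27 [0.549  0.1328 0.1534 2.4326 0.     0.    ] 15.2 rms top 0.2 side 0.63
29 [0.5487 0.1329 0.1543 2.4411 0.     0.    ] 22.96 rms top 0.32 side 0.64
31 [0.5486 0.1329 0.1551 2.4497 0.     0.    ] 39.21 rms top 0.47 side 0.87
33 [0.5486 0.133  0.155  2.4615 0.     0.    ] 61.62 rms top 0.64 side 1.07
side blob [6, 8, 7, 6, 21] [242.   225.33] [184. 145.  84.]
side blob [4, 23, 20, 7, 49] [247.02 241.06] [157. 101.  73.]
side pred strip z=1.5 ends/mid [[242.16, 243.17], [248.91, 241.41], [255.6, 239.67]] terms [[239.53, 222.76], [241.55, 224.43], [243.64, 226.17]]
top blob [0, 6, 7, 18, 77] [177.08 219.3 ] [138.  94.  65.]
top blob [18, 9, 5, 4, 15] [194.87 215.47] [137. 110.  71.]
top blob [12, 15, 4, 3, 12] [188.5 221. ] [143. 114.  69.]
top blob [0, 25, 11, 10, 66] [178.7  235.98] [129.  87.  61.]
top pred strip z=1.5 ends/mid [[173.45, 230.76], [179.05, 235.31], [184.67, 239.88]] terms [[200.18, 210.41], [194.42, 215.64], [188.53, 220.97]]
```

Emit:
{"api": "arm_command", "payload": {"deltas": [{"dp":[-1,0,1],"delta_rot":[0,0,0]},{"dp":[0,0,0],"delta_rot":[0,0,0]},{"dp":[0,0,0],"delta_rot":[0,0,0]}]}}

```text
time_s: 10.72
tcp_pos: [0.5215, 0.1586, 0.1844]
tcp_rot: [-0.946, -2.536, -0.222]
wrist_force: [-0.6, 0.8, -2.4]
grip_width: 0.386
gripper_force: 61.2
```

```bash
python3 ft.py
```

```text
t 10.72 F pad axes [ 0.6 -0.2 -1.1] T pad axes [-0.005  0.631  0.002] tcp in pad mm [48.2 -0.8 12.5] rot [-0.0009  0.0013 -0.0025]
```

Emit:
{"api": "arm_command", "payload": {"deltas": [{"dp":[0,0,1],"delta_rot":[0,0,0]},{"dp":[0,0,0],"delta_rot":[0,0,0]},{"dp":[0,0,0],"delta_rot":[0,0,0]}]}}

```text
time_s: 11.1
tcp_pos: [0.5215, 0.1587, 0.1841]
tcp_rot: [-0.947, -2.537, -0.222]
wrist_force: [0.6, -3.1, 5.1]
grip_width: 0.381
gripper_force: 62.1
```

```bash
python3 ft.py
```

```text
t 11.1 F pad axes [0.8 2.  7.2] T pad axes [0.576 0.409 0.04 ] tcp in pad mm [48.2 -0.9 12.2] rot [-0.0013  0.0009 -0.0023]
```

The touch is at the pad's upper edge, a little to its +y side. So the pad is slightly steeper than modelled and the module's roll is off by a hair. I'll rotate the module into the face in small steps and watch the moment.

Emit:
{"api": "arm_command", "payload": {"deltas": [{"dp":[0,0,0],"delta_rot":[0,0.0175,0]},{"dp":[0,0,0],"delta_rot":[0,0,0]},{"dp":[0,0,0],"delta_rot":[0,0,0]}]}}

```text
time_s: 11.48
tcp_pos: [0.5217, 0.1588, 0.184]
tcp_rot: [-0.941, -2.52, -0.23]
wrist_force: [1.4, -3.0, 5.7]
grip_width: 0.378
gripper_force: 62.2
```

```bash
python3 ft.py
```

```text
t 11.47 F pad axes [0.5 1.4 7.9] T pad axes [0.513 0.317 0.04 ] tcp in pad mm [48.1 -1.1 12.2] rot [-0.0018  0.0194 -0.0021]
```

Emit:
{"api": "arm_command", "payload": {"deltas": [{"dp":[0,0,0],"delta_rot":[0.01,0.0175,0]},{"dp":[0,0,0],"delta_rot":[0,0,0]},{"dp":[0,0,0],"delta_rot":[0,0,0]}]}}

```text
time_s: 11.85
tcp_pos: [0.5219, 0.1589, 0.1841]
tcp_rot: [-0.931, -2.503, -0.225]
wrist_force: [0.9, -2.5, 6.5]
grip_width: 0.386
gripper_force: 62.4
```

```bash
python3 ft.py
```

```text
t 11.85 F pad axes [1.5 1.3 8.3] T pad axes [0.341 0.445 0.026] tcp in pad mm [48.  -1.3 12.2] rot [ 0.0082  0.0372 -0.0022]
```

Emit:
{"api": "arm_command", "payload": {"deltas": [{"dp":[0,0,0],"delta_rot":[0.005,0.0175,0]},{"dp":[0,0,0],"delta_rot":[0,0,0]},{"dp":[0,0,0],"delta_rot":[0,0,0]}]}}

```text
time_s: 12.22
tcp_pos: [0.5221, 0.1589, 0.1844]
tcp_rot: [-0.924, -2.487, -0.226]
wrist_force: [1.3, -4.2, 8.7]
grip_width: 0.383
gripper_force: 62.6
```

```bash
python3 ft.py
```

```text
t 12.22 F pad axes [ 1.2  2.3 10.9] T pad axes [ 0.349  0.565 -0.064] tcp in pad mm [48.  -1.4 12.6] rot [ 0.0128  0.0543 -0.0023]
```

Emit:
{"api": "arm_command", "payload": {"deltas": [{"dp":[0,0,0],"delta_rot":[0,0.0175,0]},{"dp":[0,0,0],"delta_rot":[0,0,0]},{"dp":[0,0,0],"delta_rot":[0,0,0]}]}}

```text
time_s: 12.6
tcp_pos: [0.5225, 0.1588, 0.1848]
tcp_rot: [-0.918, -2.471, -0.234]
wrist_force: [0.9, -4.2, 10.3]
grip_width: 0.384
gripper_force: 62.9
```

```bash
python3 ft.py
```

```text
t 12.6 F pad axes [ 2.1  2.6 12.3] T pad axes [ 0.497  0.599 -0.044] tcp in pad mm [47.8 -1.6 13.2] rot [ 0.0122  0.0711 -0.002 ]
```

Fz and the TCP height start rising between pitch steps 2 and 3, so the face is at about 28.2°. That also matches the small roll and yaw change. I'll refit the pad's lateral position at the height found by touch.

```bash
cat > refit.py <<'E'
from padp import *
from fit import *
im=cv2.imread("pics/top0.png")[:,:,::-1]
c=contour(im,175,185,65,60,lambda a:np.minimum(a.mean(2)-98,3*(28-(a.max(2)-a.min(2)))),(207,213))
touch=tgt(.0482,-.0009,.0122)   # TCP at the light touch (old frame)
for tl in(27.5,28.3,29):
    t=np.radians(tl); z=.157; yaw=2.437
    for _ in range(6):
        def fun(p): return dist(proj("top",np.r_[p[:2],z]+RECT@padR(p[2],t).T),c)
        r=least_squares(fun,[.549,.133,yaw],loss="soft_l1",f_scale=.3,x_scale=[.01,.01,.1],diff_step=1e-4)
        yaw=r.x[2]; Q=padR(yaw,t); C=np.r_[r.x[:2],z]; z+=((touch-C)@Q[:,2]-.0061)/Q[2,2]
    print(tl,r.x.round(4),round(z,4),np.std(r.fun).round(2)); s=bot.sense(); Rc=R.from_rotvec(s["tcp_rot"]).as_matrix()
    print("  tcp in pad mm",((s["tcp_pos"]-C)@Q*1e3).round(1),"tool rot needed",R.from_matrix(Rc.T@frame(-Q[:,2],-Q[:,1])).as_rotvec().round(4))
E
python3 refit.py
```

```text
27.5 [0.5485 0.1321 2.4317] 0.1575 0.17
  tcp in pad mm [45.5 -3.3  7.1] tool rot needed [-0.009  -0.0449 -0.004 ]
28.3 [0.5487 0.1322 2.4366] 0.1568 0.22
  tcp in pad mm [46.  -3.2  7.1] tool rot needed [-0.0066 -0.031  -0.0084]
29 [0.5489 0.1323 2.4406] 0.1561 0.27
  tcp in pad mm [46.5 -3.2  7.1] tool rot needed [-0.0046 -0.0188 -0.0119]
```

Emit:
{"api": "arm_command", "payload": {"deltas": [{"dp":[0,0,-4],"delta_rot":[0,0,0]},{"dp":[1,-3,0],"delta_rot":[-0.005,-0.031,-0.008]},{"dp":[0,0,0],"delta_rot":[0,0,0]},{"dp":[0,0,0],"delta_rot":[0,0,0]}]}}

```text
time_s: 13.1
tcp_pos: [0.5196, 0.1559, 0.1873]
tcp_rot: [-0.919, -2.504, -0.227]
wrist_force: [0.7, -0.2, -2.1]
grip_width: 0.384
gripper_force: 61.2
```

```bash
sed -i 's/^PC=.*/PC=np.array([.5487,.1322,.1568]); PR=padR(2.4366,np.radians(28.3))/' padp.py; python3 ft.py; python3 - <<'E'
from h import *
for n,(u0,v0,w,h) in dict(top=(175,205,30,35)).items():
    a=bot.capture(n)[v0:v0+h,u0:u0+w]; H=cv2.cvtColor(a,cv2.COLOR_RGB2HSV)
    m=((H[:,:,0]<28)&(H[:,:,1]>90)&(H[:,:,2]>70)).astype(np.uint8)
    k,l,st,c=cv2.connectedComponentsWithStats(m)
    print([(st[i,4],(c[i]+[u0,v0]).round(2)) for i in range(1,k)])
from padp import *
s=bot.sense(); Rc=R.from_rotvec(s["tcp_rot"]).as_matrix()
for x in(-.02,0,.02): print(proj("top",s["tcp_pos"]+Rc@[x,0,.0061-.034]).round(2))
E
```

```text
t 13.1 F pad axes [-0.8 -0.3 -0. ] T pad axes [-0.037  0.688 -0.049] tcp in pad mm [47.5  0.8  9. ] rot [ 0.0043  0.0005 -0.0004]
[(np.int32(160), array([178.04, 227.55])), (np.int32(16), array([196.44, 215.25])), (np.int32(14), array([190.21, 220.64]))]
[[201.5  210.45]]
[[195.84 215.55]]
[[190.06 220.76]]
```

Emit:
{"api": "arm_command", "payload": {"deltas": [{"dp":[0,1,0],"delta_rot":[-0.003,0,0]},{"dp":[0,0,1.5],"delta_rot":[0,0,0]},{"dp":[0,0,1.5],"delta_rot":[0,0,0]},{"dp":[0,0,0.5],"delta_rot":[0,0,0]},{"dp":[0,0,0],"delta_rot":[0,0,0]}]}}

```text
time_s: 13.78
tcp_pos: [0.5196, 0.1576, 0.1846]
tcp_rot: [-0.921, -2.504, -0.232]
wrist_force: [-0.7, -1.1, -0.7]
grip_width: 0.378
gripper_force: 61.6
```

```bash
python3 ft.py
```

```text
t 13.78 F pad axes [0.3 1.3 0.9] T pad axes [ 0.135  0.698 -0.012] tcp in pad mm [47.2 -0.5  6.2] rot [ 0.0004  0.0001 -0.0001]
```

Emit:
{"api": "arm_command", "payload": {"deltas": [{"dp":[0,0,0.5],"delta_rot":[0,0,0]},{"dp":[0,0,0],"delta_rot":[0,0,0]}]}}

```text
time_s: 14.02
tcp_pos: [0.5196, 0.1577, 0.1846]
tcp_rot: [-0.921, -2.505, -0.232]
wrist_force: [-0.8, -3.2, 5.0]
grip_width: 0.383
gripper_force: 62.0
```

```bash
python3 ft.py
```

```text
t 14.03 F pad axes [1.9 3.  6.6] T pad axes [ 0.507  0.419 -0.058] tcp in pad mm [47.2 -0.5  6.1] rot [ 0.0003 -0.0002 -0.    ]
```

Contact is centred and flat, within a few mm. Adding a little press, then sliding downhill in short checked moves.

Emit:
{"api": "arm_command", "payload": {"deltas": [{"dp":[0,0,0.4],"delta_rot":[0,0,0]},{"dp":[-2,0,0],"delta_rot":[0,0,0]},{"dp":[-3,0,0],"delta_rot":[0,0,0]},{"dp":[-3,0,0],"delta_rot":[0,0,0]},{"dp":[0,0,0],"delta_rot":[0,0,0]}]}}

```text
time_s: 14.65
tcp_pos: [0.5254, 0.1544, 0.181]
tcp_rot: [-0.921, -2.505, -0.235]
wrist_force: [1.7, 0.5, 5.7]
grip_width: 0.384
gripper_force: 62.2
```

```bash
python3 ft.py
```

```text
t 14.65 F pad axes [ 2.7 -1.4  7. ] T pad axes [ 0.059  0.303 -0.054] tcp in pad mm [39.8 -1.8  6.1] rot [-0.0021  0.     -0.001 ]
```

Emit:
{"api": "arm_command", "payload": {"deltas": [{"dp":[-3,-0.8,0],"delta_rot":[0.006,0,0]},{"dp":[-3,-0.8,0],"delta_rot":[0,0,0]},{"dp":[-3,0,0],"delta_rot":[0,0,0]},{"dp":[-3,0,0],"delta_rot":[0,0,0]},{"dp":[0,0,0],"delta_rot":[0,0,0]}]}}

```text
time_s: 15.28
tcp_pos: [0.5325, 0.1465, 0.1755]
tcp_rot: [-0.918, -2.505, -0.228]
wrist_force: [0.5, 0.3, 7.3]
grip_width: 0.383
gripper_force: 62.2
```

```bash
python3 ft.py;  python3 - <<'E'
from h import *
a=bot.capture("top")[195:245,170:215]; cv2.imwrite("pics/sl.png",a[:,:,::-1])
u0,v0=175,200; a=a[5:,5:]; H=cv2.cvtColor(np.ascontiguousarray(a),cv2.COLOR_RGB2HSV)
m=((H[:,:,0]<28)&(H[:,:,1]>90)&(H[:,:,2]>70)).astype(np.uint8)
k,l,st,c=cv2.connectedComponentsWithStats(m)
print([(st[i,4],(c[i]+[u0,v0]).round(2).tolist()) for i in range(1,k) if st[i,4]>4])
from padp import *
s=bot.sense(); Rc=R.from_rotvec(s["tcp_rot"]).as_matrix()
for x in(-.02,0,.02): print(proj("top",s["tcp_pos"]+Rc@[x,0,.0061-.034]).round(2),proj("top",tgt(((s["tcp_pos"]-PC)@PR)[0]+x,0,.034)).round(2))
E
```

```text
t 15.28 F pad axes [ 4.1 -0.6  8. ] T pad axes [-0.155  0.266  0.025] tcp in pad mm [27.9 -0.4  6.2] rot [ 0.0036  0.0001 -0.0012]
[(np.int32(14), [201.5, 210.5]), (np.int32(217), [178.29, 230.92]), (np.int32(15), [195.6, 215.87]), (np.int32(31), [185.77, 229.65])]
[[206.33 206.  ]] [[206.5  206.16]]
[[200.8  210.99]] [[200.97 211.15]]
[[195.16 216.08]] [[195.32 216.24]]
```

The terminals at (201.5,210.5) and (195.6,215.9) lie on the pad's axis to within 0.1 px, so the lateral position is right. Sliding on.

Emit:
{"api": "arm_command", "payload": {"deltas": [{"dp":[-3,0,0],"delta_rot":[0,0,0]},{"dp":[-3,0,0],"delta_rot":[0,0,0]},{"dp":[-3,0,0],"delta_rot":[0,0,0]},{"dp":[-3,0,0],"delta_rot":[0,0,0]},{"dp":[0,0,0],"delta_rot":[0,0,0]}]}}

```text
time_s: 15.95
tcp_pos: [0.5406, 0.1396, 0.1698]
tcp_rot: [-0.919, -2.505, -0.228]
wrist_force: [1.4, -0.7, 6.6]
grip_width: 0.386
gripper_force: 62.3
```

```bash
python3 ft.py
```

```text
t 15.95 F pad axes [ 2.6 -0.4  8. ] T pad axes [-0.093  0.253  0.059] tcp in pad mm [15.8 -0.4  6.3] rot [ 0.0035  0.     -0.0011]
```

Emit:
{"api": "arm_command", "payload": {"deltas": [{"dp":[-3,0,0],"delta_rot":[0,0,0]},{"dp":[-3,0,0],"delta_rot":[0,0,0]},{"dp":[-2.5,0,0],"delta_rot":[0,0,0]},{"dp":[-2,0,0],"delta_rot":[0,0,0]},{"dp":[0,0,0],"delta_rot":[0,0,0]}]}}

```text
time_s: 16.58
tcp_pos: [0.5476, 0.1338, 0.165]
tcp_rot: [-0.918, -2.504, -0.228]
wrist_force: [0.6, -1.1, 7.4]
grip_width: 0.384
gripper_force: 62.3
```

```bash
python3 ft.py
```

```text
t 16.57 F pad axes [3.2 0.4 8.5] T pad axes [-0.118  0.133  0.044] tcp in pad mm [ 5.5 -0.5  6.3] rot [ 0.0035  0.0002 -0.0012]
```

Emit:
{"api": "arm_command", "payload": {"deltas": [{"dp":[-1,0,0],"delta_rot":[0,0,0]},{"dp":[-1,0,0],"delta_rot":[0,0,0]},{"dp":[0,0,0],"delta_rot":[0,0,0]}]}}

```text
time_s: 16.95
tcp_pos: [0.5488, 0.1328, 0.1641]
tcp_rot: [-0.918, -2.504, -0.228]
wrist_force: [0.3, -1.8, 7.9]
grip_width: 0.385
gripper_force: 62.3
```

```bash
python3 ft.py
```

```text
t 16.95 F pad axes [3.4 1.1 9.1] T pad axes [-0.072  0.055  0.017] tcp in pad mm [ 3.8 -0.5  6.3] rot [ 0.0037  0.0004 -0.0015]
```

Emit:
{"api": "arm_command", "payload": {"deltas": [{"dp":[-1,0,0],"delta_rot":[0,0,0]},{"dp":[-1,0,0],"delta_rot":[0,0,0]},{"dp":[0,0,0],"delta_rot":[0,0,0]}]}}

```text
time_s: 17.32
tcp_pos: [0.5501, 0.1317, 0.1632]
tcp_rot: [-0.918, -2.505, -0.228]
wrist_force: [0.6, 0.1, 8.3]
grip_width: 0.386
gripper_force: 62.3
```

```bash
python3 ft.py
```

```text
t 17.32 F pad axes [ 4.3 -0.5  9. ] T pad axes [-0.07   0.043  0.092] tcp in pad mm [ 1.8 -0.5  6.3] rot [ 0.0036  0.0004 -0.0015]
```

Emit:
{"api": "arm_command", "payload": {"deltas": [{"dp":[-0.7,0,0],"delta_rot":[0,0,0]},{"dp":[-0.7,0,0],"delta_rot":[0,0,0]},{"dp":[0,0,0],"delta_rot":[0,0,0]}]}}

```text
time_s: 17.7
tcp_pos: [0.551, 0.1309, 0.1626]
tcp_rot: [-0.918, -2.504, -0.228]
wrist_force: [-0.1, -0.0, 8.6]
grip_width: 0.384
gripper_force: 62.3
```

```bash
python3 ft.py
```

```text
t 17.7 F pad axes [4.9 0.1 9. ] T pad axes [-0.065 -0.006  0.068] tcp in pad mm [ 0.5 -0.5  6.3] rot [ 0.0037  0.0005 -0.0016]
```

Emit:
{"api": "arm_command", "payload": {"deltas": [{"dp":[-0.7,0,0],"delta_rot":[0,0,0]},{"dp":[-0.7,0,0],"delta_rot":[0,0,0]},{"dp":[0,0,0],"delta_rot":[0,0,0]}]}}

```text
time_s: 18.08
tcp_pos: [0.5512, 0.1308, 0.1625]
tcp_rot: [-0.916, -2.503, -0.228]
wrist_force: [-0.7, 0.4, 11.0]
grip_width: 0.386
gripper_force: 62.5
```

```bash
python3 ft.py
```

```text
t 18.07 F pad axes [ 6.7  0.2 10.8] T pad axes [ 0.183 -0.635 -0.025] tcp in pad mm [ 0.2 -0.5  6.3] rot [ 0.0044  0.0021 -0.0023]
```

Emit:
{"api": "arm_command", "payload": {"deltas": [{"dp":[-0.7,0,0],"delta_rot":[0,0,0]},{"dp":[-0.7,0,0],"delta_rot":[0,0,0]},{"dp":[0,0,0],"delta_rot":[0,0,0]}]}}

```text
time_s: 18.45
tcp_pos: [0.5512, 0.1308, 0.1625]
tcp_rot: [-0.914, -2.502, -0.228]
wrist_force: [-5.4, 0.6, 13.5]
grip_width: 0.383
gripper_force: 62.7
```

```bash
python3 ft.py
```

```text
t 18.45 F pad axes [11.2  3.1 11.3] T pad axes [ 0.37  -1.235 -0.05 ] tcp in pad mm [ 0.2 -0.6  6.4] rot [ 0.0051  0.0038 -0.0032]
```

The module stopped at x ≈ 0.2 mm while Fx rose from 5 to 11 N, so it is against the pins. I'll relax the preload a little, then release and check before backing off.

Emit:
{"api": "arm_command", "payload": {"deltas": [{"dp":[0.6,0,-0.5],"delta_rot":[0,0,0]},{"dp":[0,0,0],"delta_rot":[0,0,0]}]}}

```text
time_s: 18.7
tcp_pos: [0.5512, 0.1307, 0.1625]
tcp_rot: [-0.915, -2.503, -0.228]
wrist_force: [-3.1, 2.4, 10.1]
grip_width: 0.382
gripper_force: 62.1
```

```bash
python3 ft.py
```

```text
t 18.7 F pad axes [9.1 0.2 8.5] T pad axes [ 0.095 -0.822 -0.069] tcp in pad mm [ 0.2 -0.5  6.3] rot [ 0.0051  0.0032 -0.003 ]
```

Emit:
{"api": "arm_command", "payload": {"deltas": [{"dp":[0,0,0],"delta_rot":[0,0,0]},{"dp":[0,0,0],"delta_rot":[0,0,0]},{"dp":[0,0,0],"delta_rot":[0,0,0]},{"dp":[0,0,0],"delta_rot":[0,0,0]}], "claw": -0.5}}

```text
time_s: 19.2
tcp_pos: [0.5519, 0.1279, 0.1601]
tcp_rot: [-0.919, -2.503, -0.224]
wrist_force: [-0.2, 0.3, -0.2]
grip_width: 0.75
gripper_force: 0.0
```

```bash
python3 ft.py
```

```text
t 19.2 F pad axes [ 1.  -0.1  1.1] T pad axes [ 0.01   0.494 -0.006] tcp in pad mm [-3.   1.2  5.4] rot [0.0066 0.0004 0.0001]
```

Released with no force left on the tool. Backing straight out along the normal, then away.

Emit:
{"api": "arm_command", "payload": {"deltas": [{"dp":[0,0,-8],"delta_rot":[0,0,0]},{"dp":[0,0,-15],"delta_rot":[0,0,0]},{"dp":[0,0,-30],"delta_rot":[0,0,0]},{"dp":[0,0,-40],"delta_rot":[0,0,0]},{"dp":[0,0,-30],"delta_rot":[0,0,0]},{"dp":[0,-50,-20],"delta_rot":[0,0,0]},{"dp":[0,-50,-10],"delta_rot":[0,0,0]},{"dp":[0,-50,0],"delta_rot":[0,0,0]},{"dp":[0,-50,0],"delta_rot":[0,0,0]},{"dp":[0,0,0],"delta_rot":[0,0,0]},{"dp":[0,0,0],"delta_rot":[0,0,0]}]}}

```text
time_s: 20.58
tcp_pos: [0.4793, -0.0709, 0.2972]
tcp_rot: [-0.92, -2.505, -0.225]
wrist_force: [-0.9, 0.5, 0.5]
grip_width: 0.752
gripper_force: 0.0
```

```bash
python3 - <<'E'
from padp import *
from fit import *
out=[]
for n,(u0,v0) in dict(top=(170,180),side=(212,205)).items():
    im=bot.capture(n);w=60;k=400/w
    a=cv2.resize(im[v0:v0+w,u0:u0+w],(400,400),interpolation=cv2.INTER_CUBIC)
    a=np.clip(a.astype(float)*1.4,0,255).astype(np.uint8)
    cv2.polylines(a,[((proj(n,PC+RECT[[0,1,3,2]]@PR.T)-[u0,v0]+.5)*k).astype(np.int32)],True,(255,0,0),1); out.append(a)
    H=cv2.cvtColor(np.ascontiguousarray(im[v0:v0+w,u0:u0+w]),cv2.COLOR_RGB2HSV)
    m=((H[:,:,0]<28)&(H[:,:,1]>90)&(H[:,:,2]>70)).astype(np.uint8)
    K,l,st,c=cv2.connectedComponentsWithStats(m)
    print(n,[(int(st[i,4]),(c[i]+[u0,v0]).round(2).tolist()) for i in range(1,K) if 4<st[i,4]<60],proj(n,[tgt(x,0,.034) for x in(-.02,0,.02)]).round(2).tolist())
cv2.imwrite("pics/end.png",np.hstack(out)[:,:,::-1]); print(bot.sense()["time_s"],bot.sense()["wrist_force"])
E
```

```text
top [(17, [215.0, 198.0]), (14, [208.64, 203.71]), (13, [203.23, 208.92]), (21, [228.48, 219.0]), (21, [194.14, 222.48])] [[214.0, 199.41], [208.63, 204.25], [203.14, 209.19]]
side [(18, [237.89, 222.22]), (43, [241.14, 236.09]), (48, [231.94, 262.35]), (14, [270.07, 262.29])] [[235.78, 220.04], [237.65, 221.3], [239.59, 222.6]]
20.675 [ 0.4978906   0.71415462 -0.20687718]
```

View pics/end.png

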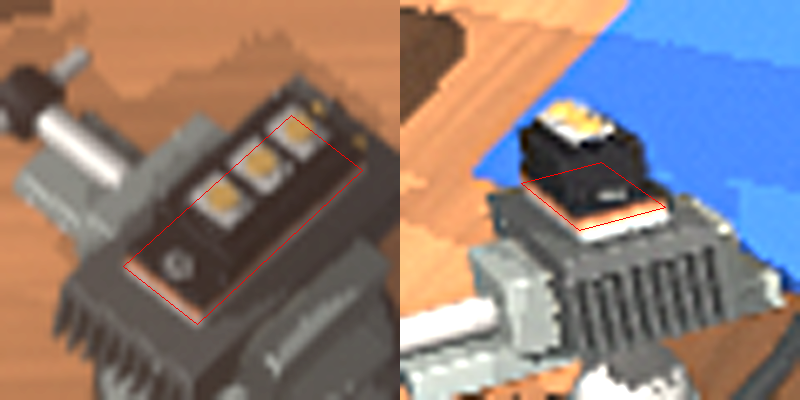

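The final picture shows the module covering the whole pad. Its uphill end is on the pad edge, from (125,266) to (197,324) in the top crop. In the side crop its copper end is flush above the pad's face, and the brass pins meet its lower end at top crop (318,105) and (360,142). The robot is clear, so I'm handing in.

```bash
python3 -c "
from plant import bot
print(bot.hand_in())"
```

```text
the job is handed in; nothing more can be done
None
```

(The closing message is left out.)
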